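Take out the red glass and hold the gift case open

TASK

A red glass is to be packed in the gift case: lift it out of the grey bin and set it down upright (not dropped) with its whole foot on the round pad, and let go of it. Then raise the case's lid and finish while still holding the lid open at about 60 degrees from shut, keeping still, so that a colleague can put the glass in; the lid falls shut if let go. Leave the other glasses, the jug and the bottle standing where they are.

Things in the scene. Friction and masses are not known exactly. Their poses are not given: they have to be found in the camera images.
- red_glass_center (a point): Centre (half-way up, on the axis) of the red straight-sided glass tumbler, 50 mm across (49 at the foot), 72 mm tall, open at the top, wall 3 mm, about 0.12 kg; z axis up through its mouth. It starts upright in the grey bin, in any of three places along the bin's length.
- red_glass: The same red tumbler; origin at the centre of its underside, 36 mm below its centre.
- clear_glass_a_center (a point): Centre (half-way up) of a clear tumbler of the same size as the red one, standing in the bin; stays there.
- clear_glass_b_center (a point): Centre (half-way up) of the other clear tumbler of the same size, standing in the bin; stays there.
- clear_glass_a: The first clear tumbler; origin at the centre of its underside.
- clear_glass_b: The second clear tumbler; origin at the centre of its underside.
- bin: Low open grey plastic bin, fixed, 260 mm along its x, 160 mm along its y, 40 mm tall, walls and floor 5 mm thick; origin at the centre of its underside, on the table. Three tumblers stand in a row along its x, about 78 mm apart, near its middle line, rising 37 mm above its walls. It lies to the left or to the right of the gift case.
- pad: Round cork pad with grey felt, fixed to the table, 120 mm across, about 6 mm thick; origin at the centre of its underside. On the other side of the gift case from the bin.
- case: Black gift case with orange trim, fixed to the table: 160 mm along its x, 240 mm along its y, 95 mm tall without the lid; walls 6 mm; five clear glasses inside. Origin at the centre of its underside; its x axis points away from the robot (within about 0.3 rad), from the hinge side to the handle side.
- lid_hinge (a point): Middle of the lid's hinge line, which runs along the case's y on the rim of its near side (-80 mm in case x, 95 mm up). It does not move.
- lid_handle (a point): Middle of the lid's bar handle: a round steel bar 12 mm thick, 130 mm long, parallel to the hinge, held 50 mm clear of the lid's free (far) edge by an arm at each end; 210 mm from the hinge line and 6 mm above it when shut (so 101 mm above the table). The space under and around the bar is free. It can be pinched from above with the fingers either side of it (across the bar) and turns between the fingers as the lid rises.
- lid (a joint): The lid (a black panel 160 x 240 x 12 mm with orange lines, 0.45 kg or so with its handle, lying on the case's rim when shut): its opening angle in rad: 0 shut, growing as the handle goes up and then back over towards the robot; 1.047 is 60 degrees; stop at 1.45. Hinge nearly frictionless: the lid falls shut from any angle when not held.
- jug: Clear glass jug with a handle, about 100 mm across and 190 mm tall, at the far side of the table; origin at the centre of its underside.
- bottle: Amber bottle 70 mm across, 220 mm tall, at the far side; origin at the centre of its underside.
- goblet_a: Clear stemmed glass 68 mm across, 170 mm tall, at the far side; origin at the centre of its underside.
- goblet_b: Second clear stemmed glass, same size, at the far side; origin at the centre of its underside.
Not all that is in view belongs to the job. What is shaped like the goblet_b but green is not meant. What is shaped like the clear_glass_b but blue is not meant.

How it is judged:
By the outcome, as a careful person would: the job done as asked, in the order asked, and still so for the second after the job is handed in, while the arm keeps its last pose, push and grip.
It also fails if it takes over 64 s, if anything falls off the work surface, if the arm or the gripper's body presses on something with over 40 N, if the wrist force passes 120 N, or if a joint passes its speed limit or range.

ROBOT

A 6-joint arm with a two-finger parallel gripper is mounted at the origin on the work surface. World frame = base frame: x ahead of the robot, y to its left, z up, the work surface at z = 0. Lengths are in m, angles in rad, forces in N, time in s.
With the tool pointing down it reaches from about 0.275 to 0.725 m from the base axis. Payload 15.9 kg.
Tool frame: the origin (TCP) lies midway between the tips of the shut fingers; the grasp point (between the pads) lies robot.pinch_z behind it (robot.pinch_z is the distance from the TCP to the grasp point, in m); z points along the fingers, y is the direction in which the jaws open and shut (so a half turn about z gives the same grasp; the last joint's range is limited). The gripper opens to 85 mm and grips with 20 to 120 N. Pads are 22 mm wide; open, the fingers measure 114 mm over their backs; the gripper's body (76 mm by 85 mm) begins 54 mm behind the grasp point. The pads swing forward as they close: fully open they stand 13 mm farther back than shut.
Start: joints at [0, 0.213, -0.034, 1.323, 0, 1.571], TCP at [0.5, -0, 0.2] pointing down, gripper open.
Joint ranges: [-2.98, 2.98], [-0.74, 1.72], [-1.14, 1.35], [-2.1, 2.04], [-1.57, 1.44], [-3.14, 3.14]. Speed limits (rad/s): [1.89, 1.89, 2.39, 2.57, 3.14, 3.14].

INTERFACE

Orientations are given as a unit quaternion [w, x, y, z].
In Python, from bench import robot gives the robot as it stands.
- The arm moves only by the tool send_rows, never from a script. Its argument "plan" is a list that holds one entry, the list of rows, each a list of 7 numbers: the finger opening in cm, from 0 to 8.54, then the shift along the tool's x, y, z in cm, then the turn, a rotation vector about the tool's x, y, z in rad. A call has 1 to 5 rows; each row is the pose to reach, as a shift and turn from the pose commanded when the call began, along the tool's axes at that moment; what a row does not reach only later rows make up. A row lasts 1/8 s, in which the tool goes at most 62.5 mm and 10.7 degrees, less where a joint would pass 70% of its speed; a pose out of reach is approached as far as the arm can. A call with a gripper value outside its range is refused whole. The fingers move at their own pace and stop on an object; "force" is the grip in N (left out, the last holds). Time passes only in rows, so rows that repeat a pose let the fingers close. It gives the time, the measured TCP pose, the force and the opening at its end, in the units of the state.
- robot.read_state(): the state, without advancing time (a new reading comes with each control period).
- robot.read_camera(name): name is "scene" or "side" or "wrist"; returns a dict with "pixels" (480x640x3 uint8, red, green, blue), "range_z" (480x640 float32, m along the optical axis (not along the pixel's ray), 0 where there is no reading), "mtx" (3x3 intrinsics, pixels), "k1" (the pictures are not rectified: a ray, as slopes to the right and down, at radius r is drawn at 1 + k1 r^2 times it, then the intrinsics apply), "view" (4x4, takes a point from world to camera coordinates). Camera axes: x right, y up, looking along -z (the intrinsics and any distortion apply to the point x, -y, -z); pixel columns grow to the right and rows downward; lengths in m; the calibration is good to about 2 mm. A picture is of the moment at which its call begins.
- robot.finish_job(): hands the job in, once; it reports no verdict.
The state is a dict: "time_s": time; "q": joint angles; "qvel": joint speeds; "effort": joint torques, N m; "ee_pos": TCP position; "eef_rot": TCP orientation; "contact_force": force on the tool from outside, world axes, zero at the start; "wrist_torque": the same for the moment, N m; "opening": finger opening in m.
Only numpy, scipy, OpenCV 4.12 (cv2) and the standard library are available. Lean on these libraries where they do the work, as an engineer would, in place of code of your own. Each camera call takes 0.05 s, during which the arm holds its last target. There are 200 camera calls.

## Working session

There is one attempt and no reset: what is moved stays moved. The work goes in short steps, Python scripts to look and compute and a tool call to move; the robot and the scene stay as the last step left them, time stands still between calls to the robot, and variables do not carry over. Pictures are saved under pics/ and viewed, about 8 in all and at most 12, crops included, and the job is handed in when it is done.

Besides the shell and the picture viewer there is one more tool, called after "Request:" by a JSON object that holds its "fn" and its "kwargs", one argument or row to a line. send_rows: Moves the arm, as the interface text tells. Its arguments: {"type":"object","properties":{"plan":{"type":"array","items":{"type":"array","items":{"type":"array","items":{"type":"number"}}}},"force":{"type":"number"}},"required":["plan"]}

```bash
ls; mkdir -p pics; cat > h.py <<'E'
import numpy as np, cv2
from bench import robot
def cam(n,save=None):
    c=robot.read_camera(n); c={k:(np.array(v) if k!='k1' else v) for k,v in c.items()}
    if save: cv2.imwrite('pics/'+save,c['pixels'][:,:,::-1])
    return c
def ray(c,u,v):
    K=c['mtx']; d=np.array([(u-K[0,2])/K[0,0],(v-K[1,2])/K[1,1]])
    s=d.copy()
    for _ in range(10): s=d/(1+c['k1']*(s@s))
    R=c['view'][:3,:3]; t=c['view'][:3,3]
    return -R.T@t, R.T@np.array([s[0],-s[1],-1.])
def on_z(c,u,v,z):
    o,d=ray(c,u,v); return o+d*(z-o[2])/d[2]
def pt(c,u,v):
    o,d=ray(c,u,v); return o+d*c['range_z'][int(round(v)),int(round(u))]
def proj(c,p):
    q=c['view'][:3,:3]@np.asarray(p)+c['view'][:3,3]; s=np.array([q[0],-q[1]])/-q[2]
    s=s*(1+c['k1']*(s@s)); K=c['mtx']; return s*[K[0,0],K[1,1]]+K[:2,2]
E
python3 - <<'E'
from h import *
print(robot.read_state(), robot.pinch_z)
for n in('scene','side','wrist'):
    c=cam(n,n+'0.png'); print(n,c['mtx'].tolist(),c['k1'],np.round(ray(c,320,240),3).tolist())
E
```

```text
pics
{'time_s': 0.0, 'q': array([ 1.89855315e-05,  2.13386255e-01, -3.50564818e-02,  1.32349449e+00,
       -3.41821533e-05,  1.57077094e+00]), 'qvel': array([ 0.00038772, -0.00061288, -0.00142748, -0.00026007,  0.00022943,
       -0.00097007]), 'effort': array([-1.43474466e-03, -6.86183596e+01,  4.87125492e+01,  1.75234705e-02,
       -1.83502889e-04, -7.31988712e-05]), 'ee_pos': array([ 4.99626508e-01, -2.36185952e-06,  1.99802180e-01]), 'eef_rot': array([-3.91283697e-04,  7.07090973e-01,  7.07122359e-01, -4.15451545e-04]), 'contact_force': array([-0.12281126, -0.26258254,  1.15402173]), 'wrist_torque': array([-0.02377058, -0.00417204,  0.01099735]), 'opening': 0.08545567111970186} 0.0187
scene [[580.5416787000428, 0.0, 327.92369752572495], [0.0, 580.5416787000428, 242.44789352349224], [0.0, 0.0, 1.0]] -0.08465556925536555 [[1.273, 0.028, 1.095], [-0.56, -0.031, -0.828]]
side [[433.41749776249867, 0.0, 317.45843630214057], [0.0, 433.41749776249867, 247.08738838757367], [0.0, 0.0, 1.0]] 0.013541703810558046 [[0.444, 0.695, 0.537], [0.135, -0.837, -0.531]]
wrist [[406.54042352164504, 0.0, 323.15157035088924], [0.0, 406.54042352164504, 238.9132306757547], [0.0, 0.0, 1.0]] 0.02919652427800743 [[0.499, 0.076, 0.373], [-0.01, -0.302, -0.953]]
```

View pics/scene0.png

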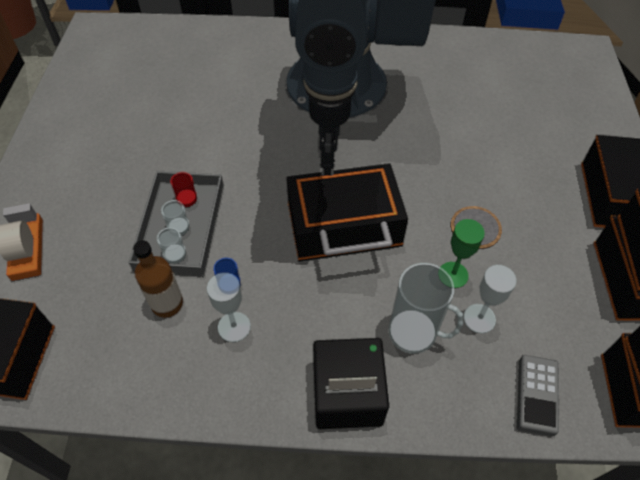

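View pics/side0.png

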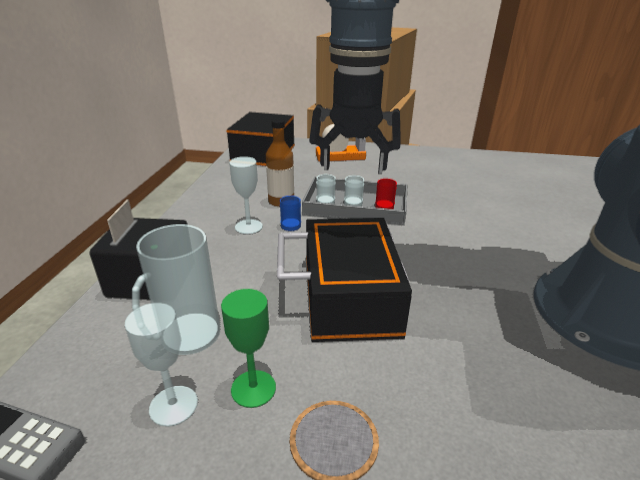

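The scene view shows one red tumbler at (184,190), at the near end of the bin. The clear ones are at (175,218) and (172,245). The blue one at (227,275) is outside the bin and not meant. The pad is at (476,227), with the green goblet next to it. The handle bar is at (358,243). In the side view the pad is at (334,440), unobstructed, and the red glass is at (386,193).

```bash
cat > m.py <<'E'
from h import *
from scipy.optimize import least_squares
def pts(c,m):
    v,u=np.nonzero(m&(c['range_z']>0)); return np.array([pt(c,a,b) for a,b in zip(u,v)])
def circ(P,r=None):
    f=lambda x: np.hypot(P[:,0]-x[0],P[:,1]-x[1])-(x[2] if r is None else r)
    x0=[*P[:,:2].mean(0)]+([.05] if r is None else [])
    s=least_squares(f,x0,loss='soft_l1',f_scale=.002); return s.x, np.sqrt(np.mean(s.fun**2))
S=cam('scene');D=cam('side')
for n,c in(('scene',S),('side',D)):
    I=c['pixels'].astype(int); r,g,b=I[...,0],I[...,1],I[...,2]
    m=(r>110)&(g<60)&(b<60); P=pts(c,m)
    vv,uu=np.nonzero(m); print(n,'red px',m.sum(),uu.min(),uu.max(),vv.min(),vv.max())
    print(' red z',np.percentile(P[:,2],[1,50,99]).round(4)); 
    Q=P[(P[:,2]>.02)&(P[:,2]<.074)]; print(' circ r25',circ(Q,.0248), 'free',circ(Q))
    h=cv2.cvtColor(c['pixels'],cv2.COLOR_RGB2HSV); 
    o=(h[...,0]>5)&(h[...,0]<22)&(h[...,1]>90)&(h[...,2]>90)
    u,v=np.meshgrid(range(640),range(480))
    box=(u>440)&(u<510)&(v>200)&(v<255) if n=='scene' else (u>280)&(u<385)&(v>395)
    P=pts(c,o&box); print(' pad ring z',np.percentile(P[:,2],[5,50,95]).round(4))
    Z=np.array([on_z(c,a,b_,.006) for b_,a in zip(*np.nonzero(o&box))]); print(' pad depth',circ(P),'plane',circ(Z))
    box=(u>285)&(u<410)&(v>160)&(v<262) if n=='scene' else (u>300)&(u<410)&(v>215)&(v<290)
    P=pts(c,o&box); P=P[P[:,2]>.09]; 
    rr=cv2.minAreaRect((P[:,:2]*1000).astype(np.float32)); print(' lid orange',len(P),rr,np.median(P[:,2]))
    # handle
    sx=(h[...,1]<40)&(h[...,2]>110)
    box=(u>300)&(u<410)&(v>215)&(v<265) if n=='scene' else (u>270)&(u<308)&(v>225)&(v<285)
    P=pts(c,sx&box); P=P[(P[:,2]>.085)&(P[:,2]<.12)]; rr=cv2.minAreaRect((P[:,:2]*1000).astype(np.float32))
    print(' handle',len(P),rr,np.percentile(P[:,2],[5,50,95,99]).round(4), cv2.boxPoints(rr).round(0).tolist())
E
python3 m.py
```

```text
scene red px 240 8 367 172 274
 red z [0.0197 0.0402 0.1104]
 circ r25 (array([ 0.48280938, -0.32964641]), np.float64(0.11237569284803728)) free (array([2.04893114, 0.33073101, 1.72192096]), np.float64(0.011657536986946564))
 pad ring z [0.0034 0.0067 0.0103]
 pad depth (array([0.47686015, 0.34695833, 0.05592763]), np.float64(0.006488601162230281)) plane (array([0.47642175, 0.34708806, 0.05608797]), np.float64(0.0017591106904357148))
 lid orange 738 ((486.35723876953125, 40.632164001464844), (137.64390563964844, 198.01873779296875), 12.901233673095703) 0.10831857297598657
 handle 356 ((594.5744018554688, 65.5234146118164), (57.50517272949219, 138.0169219970703), 14.322909355163574) [0.1039 0.1071 0.1103 0.1119] [[550.0, 125.0], [584.0, -8.0], [640.0, 6.0], [605.0, 139.0]]
side red px 455 287 396 123 335
 red z [0.0131 0.0541 0.1051]
 circ r25 (array([ 0.44068955, -0.33622295]), np.float64(0.0028747067490692)) free (array([ 0.44097201, -0.33491122,  0.02298252]), np.float64(0.002249899006548434))
 pad ring z [0.0033 0.0052 0.0069]
 pad depth (array([0.47865293, 0.34654996, 0.05600257]), np.float64(0.002204361566646999)) plane (array([0.47861638, 0.34708672, 0.05581238]), np.float64(0.002270107642648423))
 lid orange 892 ((491.03192138671875, 36.88926696777344), (131.98220825195312, 203.61888122558594), 13.528087615966797) 0.10595167412365367
 handle 586 ((595.2743530273438, 65.49588012695312), (55.935001373291016, 143.94656372070312), 12.825353622436523) [0.098  0.1041 0.1061 0.1066] [[552.0, 129.0], [584.0, -11.0], [639.0, 2.0], [607.0, 142.0]]
```

```bash
python3 - <<'E'
import cv2
a=cv2.imread('pics/scene0.png')[160:270,110:250];cv2.imwrite('pics/crop1.png',cv2.resize(a,None,fx=5,fy=5,interpolation=2))
E
```

```text
(no output)
```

View pics/crop1.png

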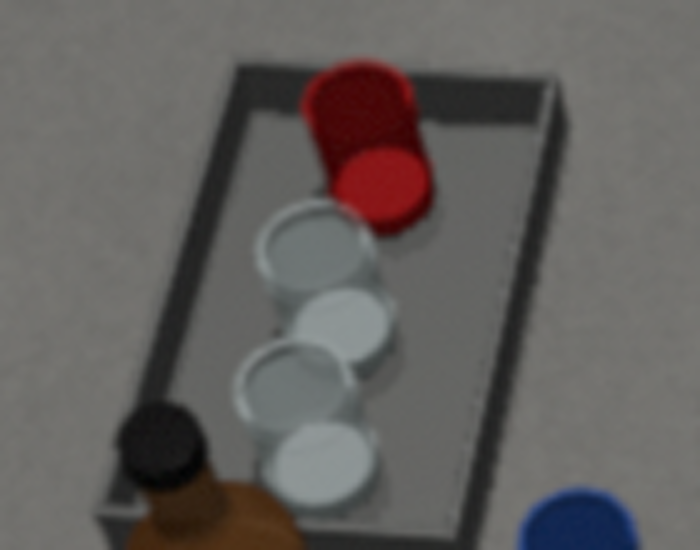

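The crop confirms the red tumbler alone at the bin's near end: rim centre (181.6,181.6), foot about (186,198). The clear rims are at about (173,210) and (169,238).

```bash
python3 - <<'E'
from h import *
S=cam('scene');D=cam('side')
f=lambda n,c,u,v,z:print(n,on_z(c,u,v,z).round(4))
f('red rim',S,181.6,181.6,.077); f('red foot-inner',S,186.2,197,.009)
f('a rim',S,173,210,.077); f('b rim',S,169,238,.077)
for u,v in((158,173),(221,176),(203,268),(130,262.4)): f('bin',S,u,v,.04)
for u,v in((386,182),):f('red rim side',D,u,v,.077)
f('green foot side',D,253,388,.003);f('green foot scene',S,455,275,.003)
f('green top side',D,246,301,.17)
f('jug foot side',D,181,332,.003);f('jug top side',D,174,241,.19);f('jug foot scene',S,413,332,.003)
f('goblet foot side',D,173,405,.003);f('goblet foot sc',S,480,318,.003)
f('bottle top sc',S,143,247,.22);f('bottle top side',D,278,126,.22)
f('blue foot sc',S,229,285,.003);f('gob2 foot sc',S,234,327,.003)
c=D;I=c['pixels'].astype(int);m=(I[...,0]>110)&(I[...,1]<60)&(I[...,2]<60);m[:, :370]=0;m[:150]=0;m[215:]=0
v,u=np.nonzero(m);print('red side px',u.min(),u.max(),v.min(),v.max())
# axis in side: mid column at mid height, intersect with z=.041 axis: 
f('red mid side',D,(u.min()+u.max())/2,(v.min()+v.max())/2,.041)
E
```

```text
red rim [ 0.4431 -0.3339  0.077 ]
red foot-inner [ 0.4342 -0.3378  0.009 ]
a rim [ 0.5244 -0.3372  0.077 ]
b rim [ 0.5986 -0.3309  0.077 ]
bin [ 0.3897 -0.409   0.04  ]
bin [ 0.3906 -0.2564  0.04  ]
bin [ 0.6463 -0.2556  0.04  ]
bin [ 0.6419 -0.4156  0.04  ]
red rim side [ 0.4426 -0.3326  0.077 ]
green foot side [0.6095 0.2858 0.003 ]
green foot scene [0.6099 0.2891 0.003 ]
green top side [0.6073 0.2825 0.17  ]
jug foot side [0.7666 0.1936 0.003 ]
jug top side [0.7461 0.1916 0.19  ]
jug foot scene [0.7523 0.1922 0.003 ]
goblet foot side [0.714  0.3346 0.003 ]
goblet foot sc [0.7127 0.335  0.003 ]
bottle top sc [ 0.7156 -0.324   0.22  ]
bottle top side [ 0.7051 -0.2817  0.22  ]
blue foot sc [ 0.6635 -0.2021  0.003 ]
gob2 foot sc [ 0.7619 -0.1775  0.003 ]
red side px 375 396 179 208
red mid side [ 0.4408 -0.3409  0.041 ]
```

Request:
{"fn": "send_rows", "kwargs": {
  "plan": [
    [[8.5,-4,-0.8,0,0,0,0.15],[8.5,-9,-1.6,0,0,0,0.3],[8.5,-14,-2.4,0,0,0,0.45],[8.5,-19,-3.2,0,0,0,0.6],[8.5,-24,-4,0,0,0,0.75]]
  ],
  "force": 40
}}

```text
time_s: 0.98
ee_pos: [0.4595, -0.2416, 0.2004]
eef_rot: [0.0, 0.918, 0.397, 0.0]
contact_force: [1.0, 1.0, -0.2]
opening: 0.085
```

Request:
{"fn": "send_rows", "kwargs": {
  "plan": [
    [[8.5,-2,1.3,0,0,0,0.16],[8.5,-4,2.6,0,0,0,0.33],[8.5,-6,3.8,0,0,0,0.5],[8.5,-8.1,5.1,0,0,0,0.66],[8.5,-8.1,5.1,0,0,0,0.82]]
  ]
}}

```text
time_s: 1.6
ee_pos: [0.4416, -0.3354, 0.2]
eef_rot: [-0.0, 1.0, -0.003, -0.0]
contact_force: [0.5, 0.2, -0.1]
opening: 0.085
```

```bash
python3 - <<'E'
from h import *
s=robot.read_state();print(s['ee_pos'],s['eef_rot'],s['q'])
c=cam('wrist','w1.png')
I=c['pixels'].astype(int);m=((I[...,0]>90)&(I[...,1]<50)&(I[...,2]<50)).astype(np.uint8)
n,l,st,ce=cv2.connectedComponentsWithStats(m);i=1+np.argmax(st[1:,4]);print(st[i],ce[i])
E
```

```text
[ 0.44160306 -0.33541066  0.19998819] [-2.13241205e-06  9.99995174e-01 -3.10083525e-03 -1.90102904e-04] [-6.49431313e-01  3.27838084e-01  1.17224515e-01  1.36048884e+00
 -2.25578555e-04  2.49836306e+00]
[ 294  176   65   77 1893] [326.50184892 221.93660856]
```

View pics/w1.png

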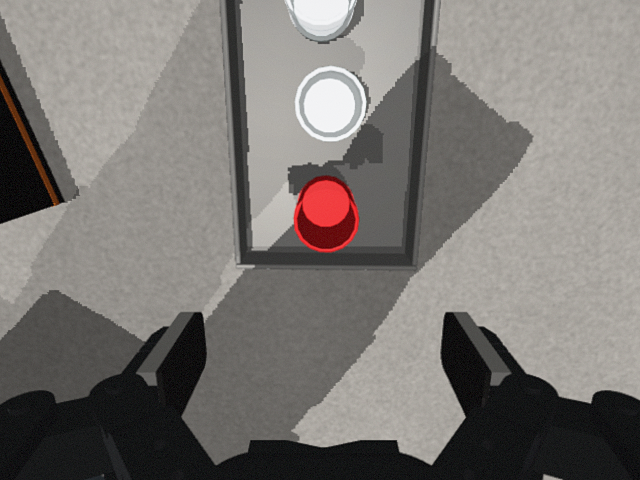

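Wrist view: red rim centre about (326,220), with the clear glass rim behind it at (332,104). The fingers straddle the bin's y, with free space on either side of the red glass.

```bash
python3 - <<'E'
from h import *
c=cam('wrist')
print(on_z(c,326,220,.077),on_z(c,326,204,.009), on_z(c,332,104,.077))
a,b=on_z(c,293.5,220,.077),on_z(c,358.5,220,.077);print(np.linalg.norm(a-b))
E
```

```text
[ 0.43964769 -0.33717288  0.077     ] [ 0.43681645 -0.33762606  0.009     ] [ 0.52217769 -0.34242657  0.077     ]
0.048916234005405027
```

Request:
{"fn": "send_rows", "kwargs": {
  "plan": [
    [[8.5,0,0,4,0,0,0],[8.5,0,0,8.5,0,0,0],[8.5,0,0,13,0,0,0],[8.5,0,0,16,0,0,0],[8.5,0,0,16.8,0,0,0]]
  ]
}}

```text
time_s: 2.33
ee_pos: [0.4412, -0.333, 0.0308]
eef_rot: [-0.001, 1.0, 0.002, -0.001]
contact_force: [-0.1, 0.1, 0.6]
opening: 0.0853
```

Request:
{"fn": "send_rows", "kwargs": {
  "plan": [
    [[6,0,0,0,0,0,0],[4.5,0,0,0,0,0,0],[4.5,0,0,0,0,0,0],[4.5,0,0,0,0,0,0],[4.5,0,0,0,0,0,0]]
  ],
  "force": 30
}}

```text
time_s: 2.95
ee_pos: [0.4432, -0.3349, 0.034]
eef_rot: [0.001, 1.0, 0.001, 0.001]
contact_force: [-1.1, -0.3, 6.6]
opening: 0.0493
```

Request:
{"fn": "send_rows", "kwargs": {
  "plan": [
    [[4,0,0,0,0,0,0],[4,0,0,-1,0,0,0],[4,0,0,-3,0,0,0],[4,0,0,-5,0,0,0],[4,0,0,-8,0,0,0]]
  ]
}}

```text
time_s: 3.58
ee_pos: [0.4419, -0.3338, 0.1136]
eef_rot: [-0.0, 1.0, 0.001, -0.0]
contact_force: [0.2, 0.9, -1.2]
opening: 0.0489
```

```bash
python3 - <<'E'
from h import *
s=robot.read_state();print(s['ee_pos'],s['opening'],s['contact_force'])
c=cam('wrist','w2.png');I=c['pixels'].astype(int);m=((I[...,0]>90)&(I[...,1]<50)&(I[...,2]<50)).astype(np.uint8)
n,l,st,ce=cv2.connectedComponentsWithStats(m);print(st[1:][st[1:,4]>100])
E
```

```text
[ 0.4418678  -0.33381725  0.11361917] 0.04891327632088738 [ 0.2323692   0.90900164 -1.23347481]
[[  256   226   136   173 12510]]
```

Request:
{"fn": "send_rows", "kwargs": {
  "plan": [
    [[4,0,0,-4,0,0,0],[4,0,0,-9,0,0,0],[4,0,-2,-10,0,0,-0.05],[4,0.2,-6,-10,0,0,-0.15],[4,0.5,-10.5,-10,0,0,-0.25]]
  ]
}}

```text
time_s: 4.25
ee_pos: [0.4466, -0.2276, 0.2123]
eef_rot: [-0.0, 0.992, 0.127, 0.0]
contact_force: [0.8, 0.7, -1.8]
opening: 0.0486
```

```bash
cat > go.py <<'E'
import sys; from h import *
from scipy.spatial.transform import Rotation as R
s=robot.read_state();q=s['eef_rot'];r=R.from_quat([q[1],q[2],q[3],q[0]])
t=np.array([float(a) for a in sys.argv[1:4]]);yaw=float(sys.argv[4])
tgt=R.from_matrix(np.array([[np.cos(yaw),np.sin(yaw),0],[np.sin(yaw),-np.cos(yaw),0],[0,0,-1]]))
print('pos',s['ee_pos'].round(4),'open',s['opening'],'F',s['contact_force'].round(1))
print('shift cm',(r.inv().apply(t-s['ee_pos'])*100).round(2),'turn',(r.inv()*tgt).as_rotvec().round(3))
E
python3 go.py .474 .350 .21 1.5708
```

```text
pos [ 0.4466 -0.2276  0.2123] open 0.048564391041058724 F [ 0.8  0.7 -1.8]
shift cm [ 17.18 -55.21   0.23] turn [-0.    -0.    -1.316]
```

Request:
{"fn": "send_rows", "kwargs": {
  "plan": [
    [[4,1.3,-4.2,0,0,0,-0.1],[4,2.6,-8.5,0,0,0,-0.2],[4,4,-12.7,0,0,0,-0.3],[4,5.3,-17,0,0,0,-0.4],[4,6.6,-21.2,0,0,0,-0.5]]
  ]
}}

```text
time_s: 4.88
ee_pos: [0.4576, -0.0054, 0.2123]
eef_rot: [-0.0, 0.93, 0.369, 0.0]
contact_force: [1.2, 0.4, -1.5]
opening: 0.0488
```

```bash
python3 go.py .474 .350 .21 1.5708
```

```text
pos [ 0.4576 -0.0054  0.2123] open 0.04875728467887757 F [ 1.2  0.4 -1.5]
shift cm [ 25.56 -24.75   0.23] turn [-0.    -0.    -0.815]
```

Request:
{"fn": "send_rows", "kwargs": {
  "plan": [
    [[4,3.2,-3.1,0,0,0,-0.1],[4,6.4,-6.2,0,0,0,-0.2],[4,9.6,-9.3,0,0,0,-0.3],[4,12.8,-12.4,0,0,0,-0.4],[4,15.5,-15,0,0,0,-0.5]]
  ]
}}

```text
time_s: 5.5
ee_pos: [0.4685, 0.21, 0.2122]
eef_rot: [-0.0, 0.809, 0.588, -0.0]
contact_force: [1.1, -0.7, -1.9]
opening: 0.0488
```

```bash
python3 go.py .474 .350 .21 1.5708
```

```text
pos [0.4685 0.21   0.2122] open 0.04878256369858524 F [ 1.1 -0.7 -1.9]
shift cm [13.48 -3.81  0.23] turn [-0.     0.    -0.315]
```

Request:
{"fn": "send_rows", "kwargs": {
  "plan": [
    [[4,4,-1.1,0,0,0,-0.1],[4,8,-2.2,0,0,0,-0.2],[4,11,-3.1,0,0,0,-0.3],[4,13,-3.7,0,0,0,-0.315],[4,13.5,-3.8,0,0,0,-0.315]]
  ]
}}

```text
time_s: 6.12
ee_pos: [0.4749, 0.3493, 0.2119]
eef_rot: [-0.0, 0.708, 0.706, -0.0]
contact_force: [0.3, -0.9, -1.0]
opening: 0.0489
```

Request:
{"fn": "send_rows", "kwargs": {
  "plan": [
    [[4,0,0,3,0,0,0],[4,0,0,7,0,0,0],[4,0,0,11,0,0,0],[4,0,0,13,0,0,0],[4,0,0,13,0,0,0]]
  ]
}}

```text
time_s: 6.75
ee_pos: [0.4746, 0.3469, 0.0812]
eef_rot: [-0.0, 0.709, 0.705, -0.001]
contact_force: [0.2, -0.8, -1.1]
opening: 0.0486
```

```bash
python3 go.py .474 .350 .034 1.5708; python3 - <<'E'
from h import *
c=cam('side','s3.png')
p=c['pixels'][300:480,230:450];cv2.imwrite('pics/crop3.png',cv2.resize(p[:,:,::-1],None,fx=3,fy=3,interpolation=cv2.INTER_CUBIC))
E
```

```text
pos [0.4746 0.3469 0.0812] open 0.048609329553608104 F [ 0.2 -0.8 -1.1]
shift cm [ 0.31 -0.05  4.72] turn [-0.002  0.002 -0.005]
```

View pics/crop3.png

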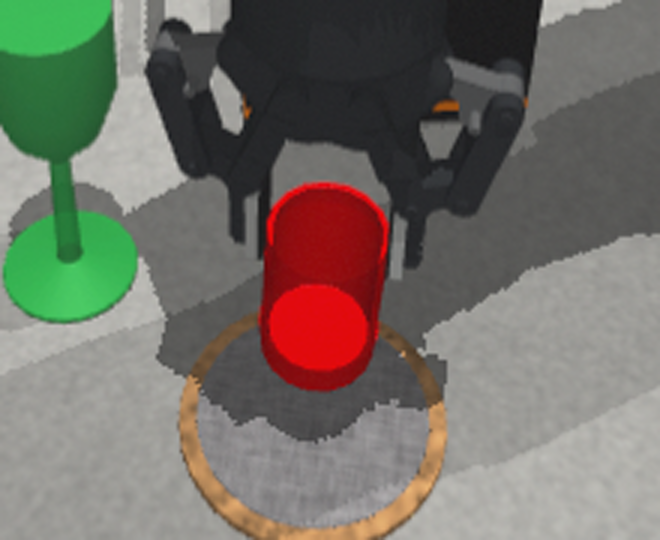

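Glass upright in the fingers, about 50 mm above the pad (pad centre in the crop is about (312,425)), with the green goblet clear to the left. Lowering it slowly.

Request:
{"fn": "send_rows", "kwargs": {
  "plan": [
    [[4,0,0,2,0,0,0],[4,0,0,3.5,0,0,0],[4,0,0,4.2,0,0,0],[4,0,0,4.4,0,0,0],[4,0,0,4.5,0,0,0]]
  ]
}}

```text
time_s: 7.42
ee_pos: [0.476, 0.3484, 0.0377]
eef_rot: [0.0, 0.709, 0.705, 0.0]
contact_force: [0.6, 0.3, -1.5]
opening: 0.0489
```

Request:
{"fn": "send_rows", "kwargs": {
  "plan": [
    [[4,0,0,0.1,0,0,0],[4,0,0,0.2,0,0,0],[4,0,0,0.2,0,0,0],[4,0,0,0.2,0,0,0]]
  ]
}}

```text
time_s: 7.92
ee_pos: [0.4758, 0.3482, 0.0354]
eef_rot: [0.0, 0.709, 0.705, 0.0]
contact_force: [0.2, -0.1, -0.6]
opening: 0.0492
```

Request:
{"fn": "send_rows", "kwargs": {
  "plan": [
    [[4,0,0,0.1,0,0,0],[4,0,0,0.1,0,0,0],[4,0,0,0.1,0,0,0]]
  ]
}}

```text
time_s: 8.3
ee_pos: [0.476, 0.3486, 0.035]
eef_rot: [-0.0, 0.709, 0.705, 0.001]
contact_force: [-1.5, -0.3, 7.2]
opening: 0.0488
```

Request:
{"fn": "send_rows", "kwargs": {
  "plan": [
    [[4,0,0,0.1,0,0,0],[4,0,0,0.1,0,0,0],[4,0,0,0.1,0,0,0]]
  ]
}}

```text
time_s: 8.68
ee_pos: [0.4763, 0.3489, 0.0348]
eef_rot: [-0.0, 0.709, 0.705, 0.001]
contact_force: [-2.5, -1.6, 18.4]
opening: 0.0491
```

On the pad (force 18 N). Easing off, then opening slowly.

Request:
{"fn": "send_rows", "kwargs": {
  "plan": [
    [[4,0,0,-0.13,0,0,0],[4,0,0,-0.13,0,0,0],[5.2,0,0,-0.13,0,0,0],[6,0,0,-0.13,0,0,0],[8.5,0,0,-0.13,0,0,0]]
  ]
}}

```text
time_s: 9.3
ee_pos: [0.4756, 0.3482, 0.0344]
eef_rot: [-0.0, 0.709, 0.705, -0.0]
contact_force: [0.3, 1.0, 0.7]
opening: 0.0762
```

Request:
{"fn": "send_rows", "kwargs": {
  "plan": [
    [[8.5,0,0,0,0,0,0],[8.5,0,0,0,0,0,0],[8.5,0,0,0,0,0,0],[8.5,0,0,-2,0,0,0],[8.5,0,0,-5,0,0,0]]
  ]
}}

```text
time_s: 9.93
ee_pos: [0.4751, 0.3478, 0.0845]
eef_rot: [-0.0, 0.709, 0.705, -0.001]
contact_force: [0.2, -1.0, 0.7]
opening: 0.0848
```

Request:
{"fn": "send_rows", "kwargs": {
  "plan": [
    [[8.5,0,0,-4,0,0,0],[8.5,0,0,-8,0,0,0],[8.5,0,0,-12,0,0,0],[8.5,0,0,-15,0,0,0],[8.5,0,0,-16,0,0,0]]
  ]
}}

```text
time_s: 10.55
ee_pos: [0.4763, 0.3486, 0.2462]
eef_rot: [0.0, 0.709, 0.705, 0.001]
contact_force: [0.0, 0.5, 0.1]
opening: 0.0849
```

```bash
python3 go.py .53 .05 .22 1.808; python3 - <<'E'
from h import *
c=cam('side','s4.png'); p=c['pixels'][300:480,230:450];cv2.imwrite('pics/crop4.png',cv2.resize(p[:,:,::-1],None,fx=3,fy=3,interpolation=cv2.INTER_CUBIC))
E
```

```text
pos [0.4763 0.3486 0.2462] open 0.08492239282357923 F [0.  0.5 0.1]
shift cm [-29.84   5.52   2.59] turn [ 0.002 -0.001 -0.242]
```

View pics/crop4.png

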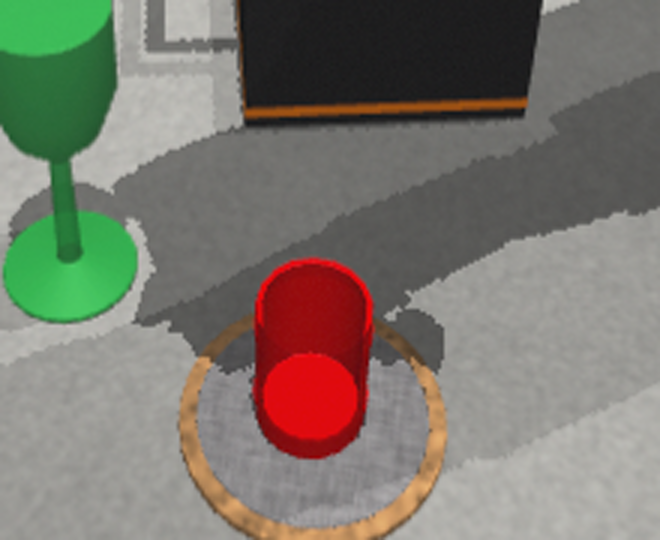

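Red glass stands upright, with its whole foot well inside the cork ring (foot about (310,420), ring centre about (312,425)). Now the handle.

```bash
python3 go.py .6165 .071 .23 1.808
```

```text
pos [0.4762 0.3486 0.2463] open 0.08510127034085845 F [0.1 0.1 0.3]
shift cm [-27.69  14.16   1.62] turn [ 0.002 -0.001 -0.242]
```

Request:
{"fn": "send_rows", "kwargs": {
  "plan": [
    [[8.5,-4,2,0,0,0,-0.04],[8.5,-8,4,0,0,0,-0.08],[8.5,-12,6.1,0,0,0,-0.12],[8.5,-16,8.2,0,0,0,-0.16],[8.5,-20,10.2,0,0,0,-0.2]]
  ]
}}

```text
time_s: 11.22
ee_pos: [0.5768, 0.1462, 0.2431]
eef_rot: [-0.001, 0.634, 0.773, -0.001]
contact_force: [0.5, 0.5, -0.5]
opening: 0.085
```

```bash
python3 go.py .6165 .071 .23 1.808
```

```text
pos [0.5768 0.1462 0.2431] open 0.08497333514011919 F [ 0.5  0.5 -0.5]
shift cm [-8.15  2.42  1.31] turn [-0.002  0.    -0.041]
```

Request:
{"fn": "send_rows", "kwargs": {
  "plan": [
    [[8.5,-3,0.9,0.4,0,0,-0.02],[8.5,-6,1.8,0.9,0,0,-0.04],[8.5,-8.1,2.4,1.4,0,0,-0.04],[8.5,-8.1,2.4,1.4,0,0,-0.04],[8.5,-8.1,2.4,1.4,0,0,-0.04]]
  ]
}}

```text
time_s: 11.85
ee_pos: [0.6156, 0.0735, 0.2303]
eef_rot: [-0.0, 0.619, 0.785, -0.0]
contact_force: [0.6, 0.2, 0.5]
opening: 0.0854
```

```bash
python3 go.py .6165 .071 .082 1.808; python3 - <<'E'
from h import *
c=cam('wrist','w5.png')
h=cv2.cvtColor(c['pixels'],cv2.COLOR_RGB2HSV)
E
```

```text
pos [0.6156 0.0735 0.2303] open 0.08540831477457705 F [0.6 0.2 0.5]
shift cm [-0.27  0.03 14.83] turn [-0.    -0.    -0.002]
```

View pics/w5.png

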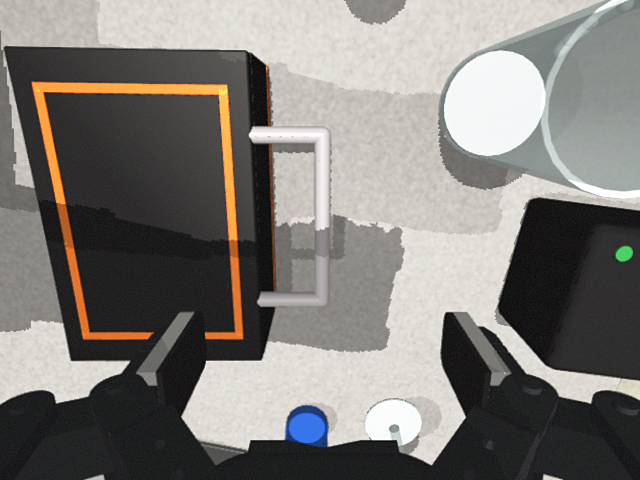

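The bar runs from (322,130) to (322,303), parallel to the finger pads. The jug at (540,100) and the card device on the right are clear of the fingers.

```bash
python3 - <<'E'
from h import *
c=cam('wrist')
a,b=on_z(c,322.5,132,.103),on_z(c,322.5,300,.103);print(a,b,(a+b)/2,np.linalg.norm(a-b),np.arctan2(a[1]-b[1],a[0]-b[0]))
E
python3 go.py .6165 .071 .080 1.808
```

```text
[0.60008713 0.13374451 0.103     ] [0.63064515 0.00515006 0.103     ] [0.61536614 0.06944729 0.103     ] 0.13217535969618963 1.804100083299193
pos [0.6157 0.0738 0.2308] open 0.08548862334998042 F [ 0.4 -0.2 -0.3]
shift cm [-2.900e-01  1.000e-02  1.508e+01] turn [ 0.    -0.    -0.001]
```

Request:
{"fn": "send_rows", "kwargs": {
  "plan": [
    [[4,0,0,2,0,0,0],[4,-0.3,0,4,0,0,0],[4,-0.3,0,6,0,0,0],[4,-0.3,0,7.5,0,0,0],[4,-0.3,0,8,0,0,0]]
  ]
}}

```text
time_s: 12.58
ee_pos: [0.6162, 0.0704, 0.15]
eef_rot: [-0.0, 0.619, 0.785, -0.0]
contact_force: [-1.2, -0.1, 0.2]
opening: 0.04
```

Request:
{"fn": "send_rows", "kwargs": {
  "plan": [
    [[4,0,0,2,0,0,0],[4,0,0,4,0,0,0],[4,0,0,5.5,0,0,0],[4,0,0,6.5,0,0,0],[4,0,0,6.8,0,0,0]]
  ]
}}

```text
time_s: 13.2
ee_pos: [0.6166, 0.07, 0.0823]
eef_rot: [-0.0, 0.619, 0.785, -0.0]
contact_force: [0.4, 0.7, 0.8]
opening: 0.0398
```

Request:
{"fn": "send_rows", "kwargs": {
  "plan": [
    [[2.5,0,0,0,0,0,0],[1,0,0,0,0,0,0],[0.5,0,0,0,0,0,0],[0.5,0,0,0,0,0,0],[0.5,0,0,0,0,0,0]]
  ],
  "force": 40
}}

```text
time_s: 13.82
ee_pos: [0.6167, 0.07, 0.0827]
eef_rot: [0.0, 0.619, 0.785, 0.0]
contact_force: [-0.5, 0.6, 0.1]
opening: 0.0046
```

```bash
python3 go.py .6165 .071 .082 1.808;
```

```text
pos [0.6167 0.07   0.0827] open 0.004628162902872209 F [-0.5  0.6  0.1]
shift cm [0.1  0.01 0.07] turn [ 0.     0.    -0.002]
```

Opening 4.6 mm is less than the 12 mm bar, so the fingers missed it. Looking.

```bash
python3 - <<'E'
from h import *
a=cam('side')['pixels'];b=cam('wrist')['pixels']
a=cv2.resize(a[150:330,200:440],(640,480),interpolation=cv2.INTER_CUBIC)
cv2.imwrite('pics/p6.png',np.hstack([cv2.resize(a,(400,300)),cv2.resize(b,(400,300))])[:,:,::-1])
E
```

```text
(no output)
```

View pics/p6.png

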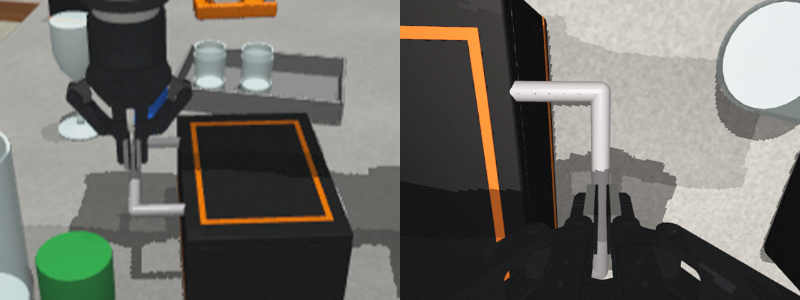

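```bash
python3 - <<'E'
from h import *
S=cam('side');W=cam('wrist')
for p in((.6164,.07,.101),(.6164,.07,.0827),(.60,.133,.101)): print(proj(S,p).round(1),proj(W,p).round(1))
a=S['pixels'][200:290,250:340];b=W['pixels'][240:480,400:640]
cv2.imwrite('pics/p7.png',np.hstack([cv2.resize(a,(400,400),interpolation=2),cv2.resize(b,(400,400),interpolation=2)])[:,:,::-1])
E
```

```text
[280.7 254.5] [324.2 301.7]
[281.1 262.8] [324.1 284. ]
[281.1 276.2] [320.5 142.4]
```

View pics/p7.png

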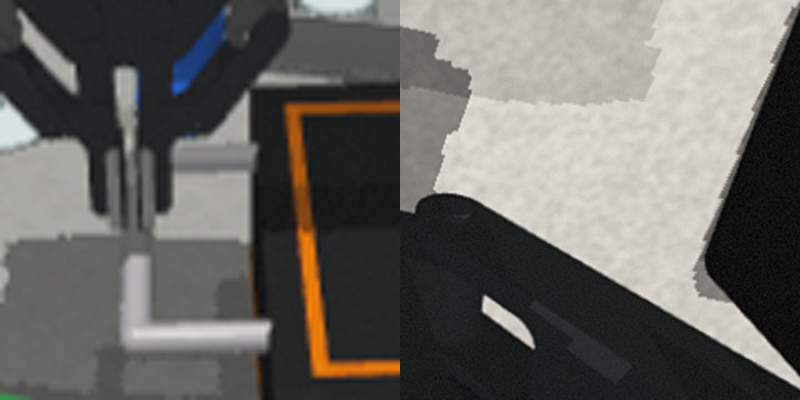

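```bash
python3 - <<'E'
from h import *
S=cam('side')
for cx,cy in((112,180),(112,205),(112,222),(112,230),(148,180),(148,215),(148,225),(98,200),(165,200),(137,225),(137,240),(137,255),(137,275),(137,300),(137,320)):
    u,v=250+cx/4.444,200+cy/4.444; print((cx,cy),S['pixels'][int(round(v)),int(round(u))],pt(S,u,v).round(3))
E
```

```text
(112, 180) [106 107 105] [0.621 0.083 0.138]
(112, 205) [107 107 106] [0.623 0.081 0.125]
(112, 222) [107 107 106] [0.623 0.081 0.117]
(112, 230) [112 112 110] [ 0.671 -0.085 -0.001]
(148, 180) [106 107 105] [0.608 0.077 0.136]
(148, 215) [107 108 106] [0.608 0.081 0.122]
(148, 225) [96 96 95] [0.609 0.079 0.116]
(98, 200) [35 34 38] [0.628 0.081 0.127]
(165, 200) [36 37 39] [0.603 0.073 0.125]
(137, 225) [65 65 65] [0.613 0.08  0.116]
(137, 240) [100  99  99] [0.615 0.074 0.105]
(137, 255) [141 139 141] [0.613 0.084 0.105]
(137, 275) [178 176 178] [0.609 0.098 0.105]
(137, 300) [178 175 176] [0.605 0.115 0.105]
(137, 320) [174 172 174] [0.602 0.127 0.105]
```

The range readings put the closed pad tips at z ≈ 0.114. That is just above the bar, whose top is at 0.107, so I need to go about 2.7 cm lower. Opening, lowering carefully and closing again.

Request:
{"fn": "send_rows", "kwargs": {
  "plan": [
    [[4,0,0,0,0,0,0],[4,0,0,0,0,0,0],[4,0,0,0,0,0,0],[4,0,0,0.5,0,0,0],[4,0,0,1,0,0,0]]
  ]
}}

```text
time_s: 14.7
ee_pos: [0.6166, 0.07, 0.0721]
eef_rot: [-0.0, 0.619, 0.785, -0.0]
contact_force: [0.5, -0.8, 0.9]
opening: 0.0401
```

Request:
{"fn": "send_rows", "kwargs": {
  "plan": [
    [[4,0,0,0.5,0,0,0],[4,0,0,1,0,0,0],[4,0,0,1.4,0,0,0],[4,0,0,1.7,0,0,0],[4,0,0,1.7,0,0,0]]
  ]
}}

```text
time_s: 15.32
ee_pos: [0.6165, 0.07, 0.0554]
eef_rot: [-0.0, 0.619, 0.785, -0.0]
contact_force: [0.4, -0.3, -0.2]
opening: 0.04
```

Request:
{"fn": "send_rows", "kwargs": {
  "plan": [
    [[2.5,0,0,0,0,0,0],[1,0,0,0,0,0,0],[0.5,0,0,0,0,0,0],[0.3,0,0,0,0,0,0],[0.3,0,0,0,0,0,0]]
  ],
  "force": 40
}}

```text
time_s: 15.95
ee_pos: [0.6155, 0.0697, 0.0558]
eef_rot: [-0.001, 0.619, 0.785, -0.001]
contact_force: [-10.4, -2.0, 7.9]
opening: 0.0107
```

```bash
python3 go.py .6165 .071 .055 1.808; python3 - <<'E'
from h import *
S=cam('side');W=cam('wrist')
a=S['pixels'][190:290,240:340];b=W['pixels']
cv2.imwrite('pics/p8.png',np.hstack([cv2.resize(a,(400,400),interpolation=2),cv2.resize(b,(400,300))[[*range(300)]+[0]*100]])[:,:,::-1])
E
```

```text
pos [0.6155 0.0697 0.0558] open 0.010670581119759022 F [-10.4  -2.    7.9]
shift cm [0.1  0.12 0.08] turn [-0.002  0.    -0.002]
```

The bar is gripped: opening 10.7 mm, about its 12 mm thickness. Raising the lid along its arc (radius 0.21 m) with the tool kept vertical.

Request:
{"fn": "send_rows", "kwargs": {
  "plan": [
    [[0.3,0,-0.1,0,0,0,0],[0.3,0,-0.25,-1.8,0,0,0],[0.3,0,-0.5,-3.6,0,0,0],[0.3,0,-1,-5.4,0,0,0],[0.3,0,-1.6,-7.2,0,0,0]]
  ],
  "force": 50
}}

```text
time_s: 16.68
ee_pos: [0.6013, 0.0664, 0.1288]
eef_rot: [0.0, 0.619, 0.785, 0.001]
contact_force: [2.4, 1.9, -2.6]
opening: 0.0095
```

```bash
python3 go.py .6012 .0663 .1275 1.808
```

```text
pos [0.6013 0.0664 0.1288] open 0.009491250988982083 F [ 2.4  1.9 -2.6]
shift cm [-0.   -0.02  0.13] turn [ 0.001 -0.    -0.002]
```

Request:
{"fn": "send_rows", "kwargs": {
  "plan": [
    [[0.3,0,-0.75,-1.65,0,0,0],[0.3,0,-1.65,-3.25,0,0,0],[0.3,0,-2.65,-4.8,0,0,0],[0.3,0,-3.85,-6.2,0,0,0],[0.3,0,-5.1,-7.5,0,0,0]]
  ]
}}

```text
time_s: 17.3
ee_pos: [0.5531, 0.055, 0.2052]
eef_rot: [0.002, 0.619, 0.785, 0.002]
contact_force: [11.6, 5.5, 6.5]
opening: 0.01
```

Request:
{"fn": "send_rows", "kwargs": {
  "plan": [
    [[0.3,0,-1.25,-1.25,0,0,0],[0.3,0,-2.75,-2.35,0,0,0],[0.3,0,-4.3,-3.3,0,0,0],[0.3,0,-4.3,-3.3,0,0,0],[0.3,0,-4.3,-3.3,0,0,0]]
  ]
}}

```text
time_s: 17.92
ee_pos: [0.511, 0.045, 0.238]
eef_rot: [0.002, 0.619, 0.785, 0.002]
contact_force: [7.9, 6.2, 13.1]
opening: 0.0098
```

```bash
python3 go.py .51 .0448 .235 1.808; python3 - <<'E'
from h import *
S=cam('side');C=cam('scene')
cv2.imwrite('pics/p9.png',np.hstack([S['pixels'][60:480,180:580],C['pixels'][30:450,150:550]])[:,:,::-1])
cv2.imwrite('pics/raw.png',S['pixels'][:,:,::-1])
E
```

```text
pos [0.511 0.045 0.238] open 0.009763874699206546 F [ 7.9  6.2 13.1]
shift cm [ 0.01 -0.1   0.3 ] turn [ 0.006 -0.    -0.002]
```

View pics/p9.png

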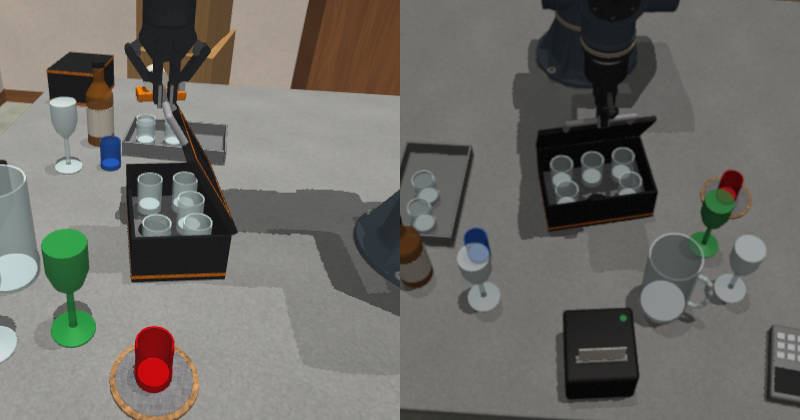

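The lid is up, the bar is held between the pads, and the red glass stands on the pad. The other glasses, the jug and the bottle are standing where they were. Measuring the lid angle.

```bash
cat > ang.py <<'E'
from h import *
yaw=.235;e=np.array([np.cos(yaw),np.sin(yaw),0]);f=np.array([-e[1],e[0],0]);H=np.array([.4112,.021,.095])
for n in('scene','side'):
    c=cam(n);V,U=np.nonzero(c['range_z']>0)
    P=np.array([pt(c,u,v) for u,v in zip(U[::2],V[::2])])-H
    a,b,z=P@e,P@f,P[:,2]
    A=np.degrees(np.arctan2(z,a));r=np.hypot(a,z)
    m=(abs(b)<.115)&(r>.06)&(r<.155)&(A>40)&(A<80)&(a>0); k=abs(np.polyval(np.polyfit(a[m],z[m],1),a[m])-z[m])<.01
    print(n,m.sum(),'plane slope deg',np.degrees(np.arctan(np.polyfit(a[m][k],z[m][k],1)[0])),'A pct',np.percentile(A[m],[5,50,95]).round(1))
    g=(abs(abs(b)-.035)<.025)&(r>.19)&(r<.225)&(A>45)&(A<75); print(' bar',g.sum(),np.median(A[g]) if g.any() else 0,np.median(r[g]) if g.any() else 0)
print(robot.read_state()['contact_force'].round(1),robot.read_state()['time_s'])
E
python3 ang.py
```

```text
scene 439 plane slope deg 59.160247437239995 A pct [59.4 59.8 60.6]
 bar 157 60.60029624873594 0.21488387866928385
side 297 plane slope deg 59.30427411056909 A pct [62.9 64.4 67.9]
 bar 106 60.85589292285793 0.21457124700518615
[ 7.5  5.7 13.5] 18.125
```

Lid at about 59.5 to 60°. Relieving some of the radial push and letting it settle.

Request:
{"fn": "send_rows", "kwargs": {
  "plan": [
    [[0.3,0,0.05,-0.1,0,0,0],[0.3,0,0.05,-0.1,0,0,0],[0.3,0,0.05,-0.1,0,0,0],[0.3,0,0.05,-0.1,0,0,0],[0.3,0,0.05,-0.1,0,0,0]]
  ]
}}

```text
time_s: 18.75
ee_pos: [0.5107, 0.045, 0.2381]
eef_rot: [0.001, 0.619, 0.785, 0.001]
contact_force: [6.0, 5.0, 7.7]
opening: 0.0096
```

```bash
python3 ang.py; python3 - <<'E'
from h import *
s=robot.read_state();print(abs(s['qvel']).max(),s['opening'])
c=cam('side');I=c['pixels'].astype(int);m=((I[...,0]>110)&(I[...,1]<60)&(I[...,2]<60)).astype(np.uint8)
n,l,st,ce=cv2.connectedComponentsWithStats(m);print('red side',st[1:][st[1:,4]>200])
i=1+np.argmax(st[1:,4]);V,U=np.nonzero(l==i);P=np.array([pt(c,u,v) for u,v in zip(U,V)]);print(P.min(0).round(3),P.max(0).round(3))
robot.finish_job()
E
```

```text
scene 439 plane slope deg 59.17562508083979 A pct [59.5 59.9 60.6]
 bar 159 60.73171978849528 0.21512669089777886
side 297 plane slope deg 59.37014410937204 A pct [63.  64.5 67.9]
 bar 116 60.948232504434756 0.2145162112193479
[3.5 4.3 7.3] 18.85
0.0015167892891688778 0.010116638900243375
red side [[ 315  386   39   67 1876]]
[0.444 0.32  0.006] [0.504 0.695 0.537]
the job is handed in; nothing more can be done
```

I set the red glass upright on the pad and let go of it. I then raised the lid and handed the job in at about 19 s, with the gripper still holding the lid open at roughly 60°.

- **Red glass:** the picture taken after release shows it upright with its whole foot inside the cork ring, close to the centre. It was still there in the picture taken with the lid up. In the final check it was still in the same place, with its foot at about z = 6 mm, the height of the pad.
- **Lid:** the final readings were 59.9° (scene camera) and slopes of 59.2° and 59.4° (scene and side cameras). The bar itself read 60.7° to 60.9°, which includes about 1.6° because it sits above the hinge line. The side camera's direct angle reading was higher, at 64.5°. I put that down to it seeing the panel's upper surface, but did not confirm it.
- **Stillness:** joint speeds were below 0.002 rad/s, the outside force was about 9 N, and the fingers were about 10 mm apart on the 12 mm bar.
- **Other things:** the clear glasses, jug and bottle were standing and looked unmoved in the last picture. I checked this by eye and did not measure it.

**Failed step:** the first close on the handle missed. The pad tips were about 30 mm higher than the tool position implied, so the fingers shut just above the bar. I opened them, lowered 27 mm, and the second grip held.

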